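Fit the tonometer mounting plate on the slit-lamp pedestal

TASK

Fit the rectangular mounting plate on the slit-lamp pedestal: pick it up by its post, slide it along the channel with its far end under the hood until it drops over the locating pin that it hides, and press it fully down against the springs of the seat. Finish while still holding it pressed down with the gripper (a colleague then locks it), and leave the other things on the table alone.

Things in the scene. Friction and masses are not known exactly. Their poses are not given: they have to be found in the camera images.
- plate: Loose aluminium plate, 90 (its x) x 60 (y) x 17 mm, about 0.24 kg, lying flat. Origin: centre of its underside, z up. In mid-underside a blind round socket, 13 mm wide, 14 mm deep. On mid-top a flat-sided grip post, see post_top. The two ends are alike: it fits either way round.
- post_top (a point): Centre of the top of the plate's grip post, 57 mm above the plate's underside. The post is 36 (plate x) x 18 (plate y) x 40 mm high: pinch it across its 18 mm.
- stand: Fixed cream pedestal: foot 200 (x) x 150 (y) x 30 mm, column, and a channel on top along its x. Origin: centre of the foot's underside, z up; stand heights are above it. Channel 68 mm wide; side walls 8 mm thick, 111 mm high, x -51 to +50 mm, tops flaring to 118 mm for x -51 to +21. Open above and at -x. Plate seated: its centre on the pin, its length along the channel, 4 mm free each side.
- hood_edge (a point): Middle of the lower front edge of the hood, at x = +33 mm, 131 mm up on the stand. The hood covers the channel's +x end from x = 33 to 57 mm (top 137 mm high); an end wall below it has its face at x = +48. The seated plate reaches 12 mm under the hood: lower it into the channel 14 mm or more short (-x) of its final place, underside between 108 and 114 mm, then slide it +x and lower it.
- pin (a point): Centre of the tip of the fixed steel locating pin, at x = y = 0 of the stand and 108 mm up, 8 mm above the unpressed seat. The pin is 10 mm in diameter; its upper 4 mm taper to 4 mm, which steers the socket over it when a few mm off.
- seat (a joint): Travel of the sprung seat (dark steel plate 90 x 64 mm round the pin) downwards: 0 = up (top at 100 mm), 0.004 m = fully down on its stop. The springs take 4 N before it starts to move and 8 N at full travel, and carry the plate's weight without moving; it rises again when let go.
- cover: Bystander: loose round aluminium cover, 80 mm across, 12 mm thick with a round knob 30 mm high; lies where the plate might have lain. Origin: centre of underside.
- drops: Bystander: white drop bottle, 28 mm across, 65 mm high, origin at the centre of its underside.
- flask: Bystander: amber bottle, 48 mm across, 110 mm high, origin at the centre of its underside.
- tape: Bystander: roll of tape lying flat, 52 mm across, 18 mm high, origin at the centre of its underside.
- dish: Bystander: steel bowl, 100 mm across, 35 mm high, origin at the centre of its underside.
- lens: Bystander: trial lens 40 mm across with a short tab, 5 mm thick, lying flat, origin at the centre of its underside.
- torch: Bystander: pen torch 127 mm long along its x, 14 mm thick, origin at the middle of its underside.

How it is judged:
On the way, in this order (a step that is already met when the one before it is completed fails the run):
1. the plate is picked up (height (world z) of plate above 0.07 m and contact force between the fingers and plate above 1 N), for 0.2 s.
2. the plate has dropped over the pin and lies level on the seat under the hood (horizontal distance between plate and pin below 0.0035 m and angle between plate's own z axis and vertical below 0.06 rad and angle between the x axis of plate and the x axis of stand, either way round below 0.2 rad and z of plate in the frame of stand below 0.102 m), for 0.2 s.
At the end, for the whole second after the job is handed in: Plate on the pin (within 3.5 mm), level within 0.06 rad, along the channel within 0.2 rad, pressed so that the seat has travelled over 2.8 of its 4 mm and the underside is below 97.5 mm, with the fingers still on it (over 2 N), through the last second (horizontal distance between plate and pin below 0.0035 m and angle between plate's own z axis and vertical below 0.06 rad and angle between the x axis of plate and the x axis of stand, either way round below 0.2 rad and z of plate in the frame of stand below 0.0975 m and value of joint seat above 0.0028 m and contact force between the fingers and plate above 2 N); the arm keeps its last pose, push and grip.
It fails at once if another thing on the table is shoved or tipped (distance of any of cover, drops, flask, tape, dish, lens, torch from where it was at the start of the episode above 0.025 m or angle between any of cover, drops, flask, tape, dish, lens, torch's own z axis and vertical above 0.6 rad).
It also fails if it takes over 51 s, if anything falls off the work surface, if the arm or the gripper's body presses on something with over 40 N, if the wrist force passes 120 N, or if a joint passes its speed limit or range.

ROBOT

A 7-joint arm with a two-finger parallel gripper is mounted at the origin on the work surface. World frame = base frame: x ahead of the robot, y to its left, z up, the work surface at z = 0. Lengths are in m, angles in rad, forces in N, time in s.
With the tool pointing down it reaches from about 0.425 to 0.925 m from the base axis. Payload 6.8 kg.
Tool frame: the origin (TCP) lies at the very end of the fingers, on their centre line; the grasp point (between the pads) lies 19 mm behind it; z points along the fingers, y is the direction in which the jaws open and shut (so a half turn about z gives the same grasp; the last joint's range is limited). The gripper opens to 85 mm and grips with 20 to 120 N. Pads are 22 mm wide; open, the fingers measure 114 mm over their backs; the gripper's body (76 mm by 85 mm) begins 54 mm behind the grasp point. The pads swing forward as they close: fully open they stand 13 mm farther back than shut.
Start: joints at [-1.284, 0.477, 0.022, 1.555, -0.011, 1.109, -0.083], TCP at [0.26, 0.623, 0.231] pointing down, gripper open.
Joint ranges: [-2.96, 2.96], [-0.34, 2.1], [-1.41, 1.46], [0.24, 2.44], [-1.37, 4.51], [0.17, 1.92], [-2.96, 2.96]. Speed limits (rad/s): [2.39, 2.39, 3.14, 3.14, 3.14, 3.14, 3.14].

INTERFACE

Orientations are given as a rotation vector (axis times angle).
In Python, from bench import monitor, viewer, job gives the robot as it stands. The module is installed in compiled form; this text tells all that it offers.
- The arm moves only by the tool drive_tool, never from a script. Its argument "commands" is a list of rows, each an object with "linear": the shift along the tool's x, y, z in m, a list of three; "dr": the turn, a rotation vector about the tool's x, y, z in degrees, a list of three; "jaw": the closure, from 0 (fully open) to 1 (shut). A call has 1 to 8 rows; each row shifts and turns the pose as measured when the row begins, along the tool's axes as they then stand; what a row does not reach is not made up. A row lasts 1/8 s, in which the tool goes at most 62.5 mm and 10.7 degrees, less where a joint would pass 70% of its speed; a pose out of reach is approached as far as the arm can. A call is refused whole if a number of a shift passes 0.0625 or a number of a turn 10.7, either way. A call with a gripper value outside its range is refused whole. The fingers move at their own pace and stop on an object; "force" is the grip in N (left out, the last holds). Time passes only in rows, so rows that do not move let the fingers close. It gives the time, the measured TCP pose, the force and the opening at its end, in the units of the state.
- monitor.get_obs(): the state, without advancing time (a new reading comes with each control period).
- viewer.grab_frame(name): name is "scene" or "side" or "wrist"; returns the picture (420x560x3 uint8, red, green, blue); there is no depth.
- viewer.calibration(name): a dict with "K" (3x3 intrinsics, pixels), "k1" (the pictures are not rectified: a ray, as slopes to the right and down, at radius r is drawn at 1 + k1 r^2 times it, then the intrinsics apply), "R" (3x3) and "t" (3): a world point X has camera coordinates R X + t. Camera axes: x right, y down, z forward; pixel columns grow to the right and rows downward; lengths in m; the calibration is good to about 2 mm. A picture is of the moment at which its call begins: read the wrist's pose just before it. calibration takes no time and is no camera call; for the wrist camera it gives the pose at the moment of the call.
- job.hand_in(): hands the job in, once; it reports no verdict.
The state is a dict: "clock": time; "joints": joint angles; "qvel": joint speeds; "tau": joint torques, N m; "tcp_pos": TCP position; "orientation": TCP orientation; "contact_force": force on the tool from outside, world axes, zero at the start; "moment": the same for the moment, N m; "grip_width": finger opening in m.
Only numpy, scipy, OpenCV 4.12 (cv2) and the standard library are available. Lean on these libraries where they do the work, as an engineer would, in place of code of your own. Each camera call takes 0.05 s, during which the arm holds its last target.

## Working session

There is one attempt and no reset: what is moved stays moved. The work goes in short steps, Python scripts to look and compute and a tool call to move; the robot and the scene stay as the last step left them, time stands still between calls to the robot, and variables do not carry over. Pictures are saved under pics/ and viewed, and the job is handed in when it is done.

Besides the shell and the picture viewer there is one more tool, called by a JSON object that holds its "name" and its "arguments", one argument or row to a line. drive_tool: Moves the arm, as the interface text tells. Its arguments: {"type":"object","properties":{"commands":{"type":"array"},"force":{"type":"number"}},"required":["commands"]}

```bash
mkdir -p pics; cat > h.py <<'E'
import numpy as np, cv2
from bench import monitor, viewer, job
def cal(n):
    c=viewer.calibration(n); return {k:np.array(v,float) for k,v in c.items()}
def proj(c,P):
    P=np.atleast_2d(P)@c['R'].T+c['t']; s=P[:,:2]/P[:,2:]
    r2=(s**2).sum(1,keepdims=True); s=s*(1+c['k1']*r2)
    return s*[c['K'][0,0],c['K'][1,1]]+[c['K'][0,2],c['K'][1,2]]
def ray(c,uv):
    d=(np.array(uv,float)-[c['K'][0,2],c['K'][1,2]])/[c['K'][0,0],c['K'][1,1]]
    s=d.copy()
    for _ in range(20): s=d/(1+c['k1']*(s@s))
    R=c['R']; o=-R.T@c['t']; v=R.T@np.array([s[0],s[1],1]); return o,v
def atz(c,uv,z):
    o,v=ray(c,uv); return o+v*(z-o[2])/v[2]
def tri(l):
    A=np.zeros((3,3));b=np.zeros(3)
    for c,uv in l:
        o,v=ray(c,uv); v/=np.linalg.norm(v); M=np.eye(3)-np.outer(v,v); A+=M;b+=M@o
    return np.linalg.solve(A,b)
def grab(n,f):
    im=viewer.grab_frame(n); cv2.imwrite('pics/'+f+'.png',im[:,:,::-1]); return im
def crop(f,x0,y0,x1,y1,k,out):
    im=cv2.imread('pics/'+f+'.png')[y0:y1,x0:x1]; cv2.imwrite('pics/'+out+'.png',cv2.resize(im,None,fx=k,fy=k,interpolation=cv2.INTER_CUBIC))
E
python3 - <<'E'
from h import *
o=monitor.get_obs()
for k,v in o.items(): print(k,np.round(v,4))
for n in ['scene','side','wrist']:
    grab(n,n+'0'); c=cal(n); print(n,c['K'].tolist(),c['k1'],(-c['R'].T@c['t']).round(3),c['R'][2].round(3))
E
```

```text
clock 0.0
joints [-1.2841  0.4778  0.0223  1.5565 -0.0115  1.1093 -0.0831]
qvel [ 0.0003  0.0009 -0.0006  0.     -0.0005 -0.0002  0.0002]
tau [ 7.00000e-04 -5.96455e+01  1.60810e+00 -2.81187e+01  1.25000e-02
  9.40000e-03  0.00000e+00]
tcp_pos [0.2594 0.6225 0.2303]
orientation [-6.1600e-01 -3.0804e+00  2.9000e-03]
contact_force [0.1953 1.0416 0.0981]
moment [-0.0064 -0.0153 -0.0429]
grip_width 0.0856
scene [[425.85258072882954, 0.0, 270.4964753902625], [0.0, 425.85258072882954, 205.6971695744361], [0.0, 0.0, 1.0]] -0.1078615890955063 [1.019 0.598 0.814] [-0.463 -0.564 -0.684]
side [[487.88052041819367, 0.0, 279.9325463534005], [0.0, 487.88052041819367, 211.73841340656924], [0.0, 0.0, 1.0]] -0.07125644899411647 [ 0.116 -0.969  0.785] [ 0.336  0.775 -0.535]
wrist [[298.06168242414697, 0.0, 280.742288211171], [0.0, 298.06168242414697, 203.71820911089802], [0.0, 0.0, 1.0]] -0.03222428019153645 [0.181 0.655 0.372] [ 0.299 -0.126 -0.946]
```

View pics/scene0.png

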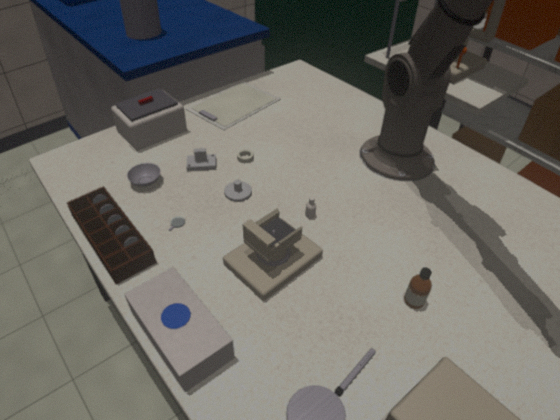

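View pics/side0.png

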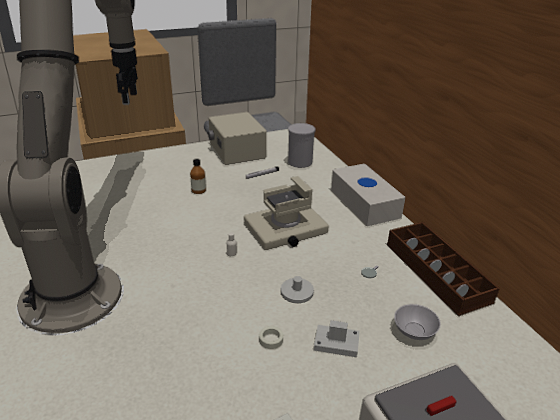

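View pics/wrist0.png

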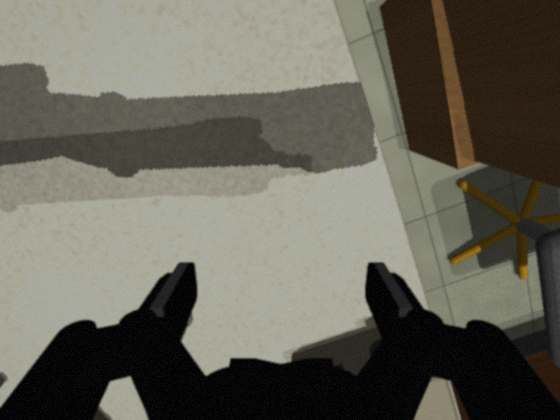

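The scene view shows the plate at about (202,160) and the stand at (272,250). The side view shows them at (337,335) and (287,215). I'll enlarge both.

```bash
python3 - <<'E'
from h import *
crop('scene0',175,135,235,180,12,'c1')
crop('side0',300,305,375,365,10,'c2')
crop('scene0',215,200,330,300,6,'c3')
crop('side0',235,170,335,255,7,'c4')
E
```

```text
(no output)
```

View pics/c1.png

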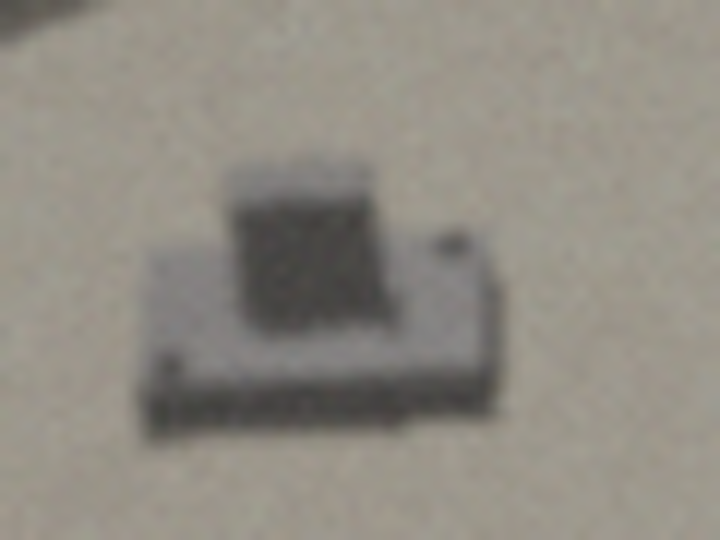

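View pics/c2.png

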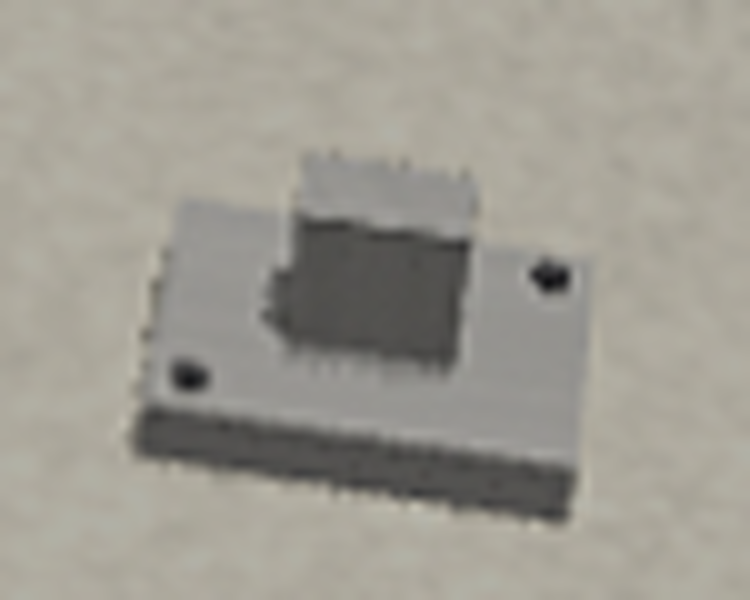

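View pics/c3.png

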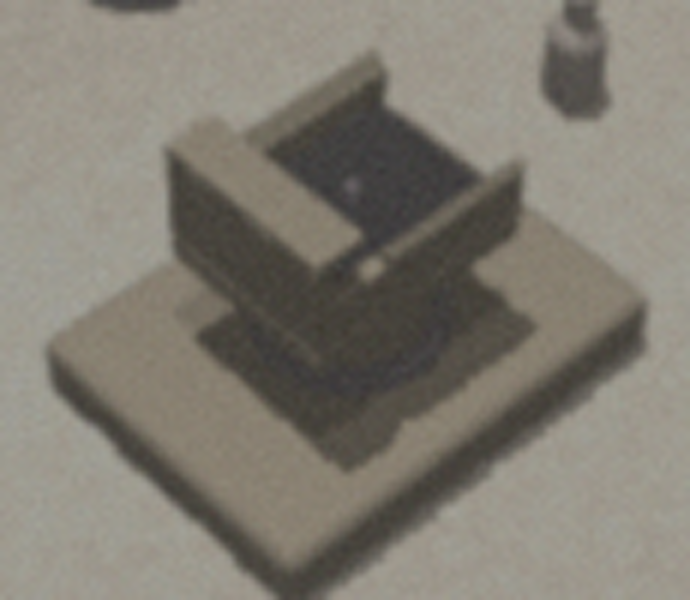

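View pics/c4.png

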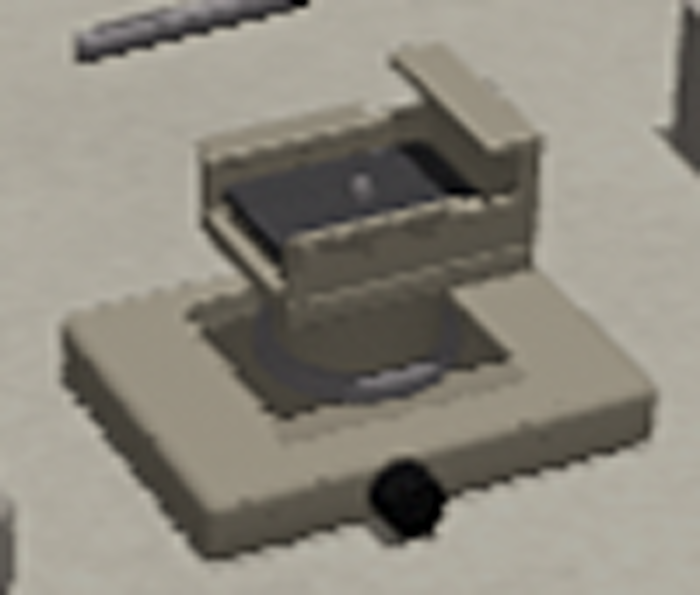

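```bash
cat > fit.py <<'E'
from h import *
from scipy.optimize import least_squares
S,D=cal('scene'),cal('side')
def un(l,x0,y0,k): return [((x+.5)/k-.5+x0,(y+.5)/k-.5+y0) for x,y in l]
def fit(obs,guess,free=False):
    def res(p):
        c,s=np.cos(p[2]),np.sin(p[2]); r=[]
        for i,(cam,P,uv) in enumerate(obs):
            P=np.array(P); W=np.c_[P[:,0]*c-P[:,1]*s+p[0],P[:,0]*s+P[:,1]*c+p[1],P[:,2]+(p[3] if len(p)>3 else 0)]
            r.append(proj(cam,W)-uv)
        return np.vstack(r).ravel()
    q=least_squares(res,guess,loss='soft_l1'); return q.x,res(q.x).reshape(-1,2)
if __name__=='__main__':
    c=un([(236,192),(308,182)],175,135,12)
    print('post',tri([(S,un([(304,183)],175,135,12)[0]),(D,un([(388,196)],300,305,10)[0])]))
    print('pin',tri([(S,un([(352,183)],215,200,6)[0]),(D,un([(362,181)],235,170,7)[0])]))
    h,t,p=.045,.03,.018
    # plate side: BL(-,+),BR(+,+),FR(+,-),FL(-,-)
    sq=lambda a,b,z:[(-a,b,z),(a,b,z),(a,-b,z),(-a,-b,z)]
    ds=un([(180,203),(592,255),(575,465),(145,405),(305,155),(478,172),(470,237),(297,220),(565,520),(135,455)],300,305,10)
    P=sq(.045,.03,.017)+sq(.018,.009,.057)+[(.045,-.03,0),(-.045,-.03,0)]
    # scene: image-left far? top-left etc.
    sc=un([(150,250),(487,232),(493,380),(147,395),(232,165),(372,160),(376,202),(236,205)],175,135,12)
    P2=[(.045,-.03,.017),(-.045,-.03,.017),(-.045,.03,.017),(.045,.03,.017),(.018,-.009,.057),(-.018,-.009,.057),(-.018,.009,.057),(.018,.009,.057)]
    for o in ([(D,P,ds),(S,P2,sc)],[(D,P,ds)],[(S,P2,sc)]):
        x,r=fit(o,[.5,-.35,-.6]); print('plate',x.round(4),np.abs(r).max().round(2)); 
    print(r.round(1).tolist())
    P=[(.033,.042,.137),(.057,.042,.137),(.057,-.042,.137),(.033,-.042,.137),(0,0,.108),(-.1,-.075,.03),(.1,-.075,.03),(-.1,.075,.03)]
    ds=un([(393,55),(437,45),(540,135),(500,150),(362,181),(205,515),(655,385),(65,325)],235,170,7)
    P2=[(.057,-.042,.137),(.033,-.042,.137),(.033,.042,.137),(.057,.042,.137),(0,0,.108),(.1,-.075,.03),(.1,.075,.03),(-.1,.075,.03)]
    sc=un([(170,148),(212,118),(360,237),(318,270),(352,183),(50,348),(288,570),(645,305)],215,200,6)
    for o in ([(D,P,ds),(S,P2,sc)],[(D,P,ds)],[(S,P2,sc)]):
        x,r=fit(o,[.65,0,0]); print('stand',x.round(4),np.abs(r).max().round(2)); print(r.round(1).tolist())
E
python3 fit.py
```

```text
post [ 0.51786635 -0.35411     0.05645523]
pin [0.58836948 0.08344161 0.1091072 ]
plate [ 0.5187 -0.3541 -0.5729] 1.36
plate [ 0.5193 -0.3546 -0.5747] 0.78
plate [ 0.5172 -0.352  -0.575 ] 0.72
[[-0.1, 0.2], [0.5, -0.0], [0.2, -0.7], [-0.6, -0.1], [0.1, 0.3], [0.3, -0.0], [-0.1, -0.1], [-0.4, 0.4]]
stand [0.588  0.0836 0.0702] 2.45
[[-1.2, -0.1], [0.0, -0.4], [0.2, 0.2], [-1.9, -0.1], [-0.7, 0.2], [0.3, -0.7], [0.9, -0.0], [-2.0, -1.5], [-1.6, -0.2], [-0.4, -0.4], [0.6, 0.1], [-0.6, 0.3], [-0.4, 0.4], [-2.4, -0.8], [0.1, 0.6], [1.3, -1.6]]
stand [0.5887 0.0821 0.0699] 1.59
[[-0.8, 0.1], [0.5, -0.2], [0.7, 0.4], [-1.4, 0.1], [-0.2, 0.4], [0.7, -0.4], [1.4, 0.2], [-1.6, -1.3]]
stand [0.5873 0.0846 0.0621] 1.97
[[-1.1, -0.3], [0.1, -0.4], [0.9, 0.3], [-0.3, 0.4], [0.1, 0.6], [-2.0, -1.0], [0.2, 0.7], [1.9, -1.2]]
```

```bash
cat >> h.py <<'E'
from scipy.spatial.transform import Rotation as Ro
def tool(o=None):
    o=o or monitor.get_obs(); return np.array(o['tcp_pos']),Ro.from_rotvec(o['orientation'])
def plan(target,yaw=None,n=8):
    """tool-frame shift to target; yaw = world angle of tool y (mod pi), tool straight down"""
    p,R=tool(); d=R.inv().apply(np.array(target)-p)
    print('pos',p.round(4),'tooly ang',round(np.degrees(np.arctan2(*R.as_matrix()[1::-1,1])),2),'down',R.as_matrix()[:,2].round(4))
    print('shift',d.round(4),'per row',(d/n).round(4))
    if yaw is not None:
        best=None
        for y in (yaw,yaw+np.pi):
            ty=np.array([np.cos(y),np.sin(y),0]);tz=np.array([0,0,-1.]);tx=np.cross(ty,tz)
            q=(R.inv()*Ro.from_matrix(np.c_[tx,ty,tz])).as_rotvec(degrees=True)
            if best is None or np.linalg.norm(q)<np.linalg.norm(best): best=q
        print('turn deg',best.round(2),'per row',(best/n).round(2))
def st():
    o=monitor.get_obs(); print('t',o['clock'],'F',np.round(o['contact_force'],2),'w',np.round(o['grip_width'],4),'q',np.round(o['joints'],2))
E
python3 - <<'E'
from h import *
S,D=cal('scene'),cal('side')
print('flask',atz(S,(418,303),0),'drops',atz(S,(311,214),0),'cover',atz(S,(238,193),.006),'torch',atz(D,(262,172),.007))
plan([.5,.3,.25],None,8)
E
```

```text
flask [0.40756822 0.39056891 0.        ] drops [4.00734060e-01 2.19432250e-02 1.11022302e-16] cover [ 0.51016081 -0.1676249   0.006     ] torch [0.6458794  0.41600752 0.007     ]
pos [0.2595 0.6227 0.2306] tooly ang 67.38 down [-4.0e-04 -1.3e-03 -1.0e+00]
shift [-0.3461 -0.2054 -0.0191] per row [-0.0433 -0.0257 -0.0024]
```

{"name": "drive_tool", "arguments": {
  "commands": [
    {"linear": [-0.043, -0.026, -0.004], "dr": [0, 0, 0], "jaw": 0},
    {"linear": [-0.043, -0.026, -0.004], "dr": [0, 0, 0], "jaw": 0},
    {"linear": [-0.043, -0.026, -0.004], "dr": [0, 0, 0], "jaw": 0},
    {"linear": [-0.043, -0.026, -0.004], "dr": [0, 0, 0], "jaw": 0},
    {"linear": [-0.043, -0.026, -0.004], "dr": [0, 0, 0], "jaw": 0},
    {"linear": [-0.043, -0.026, -0.004], "dr": [0, 0, 0], "jaw": 0},
    {"linear": [-0.043, -0.026, -0.004], "dr": [0, 0, 0], "jaw": 0},
    {"linear": [-0.043, -0.026, -0.004], "dr": [0, 0, 0], "jaw": 0}
  ]
}}

```text
clock: 1.15
tcp_pos: [0.5, 0.2925, 0.2604]
orientation: [-0.6, -3.08, 0.006]
contact_force: [0.1, 0.2, 0.5]
grip_width: 0.0852
```

```bash
python3 - <<'E'
from h import *
st();plan([.6,0,.26],np.radians(57.1),8)
E
```

```text
t 1.15 F [0.1  0.18 0.54] w 0.0852 q [-0.76  0.3   0.16  1.76 -0.05  1.09  0.6 ]
pos [0.5    0.2925 0.2604] tooly ang 67.95 down [-0.0045 -0.0032 -1.    ]
shift [-0.2025 -0.2336  0.0009] per row [-0.0253 -0.0292  0.0001]
turn deg [-0.28 -0.14 10.85] per row [-0.04 -0.02  1.36]
```

{"name": "drive_tool", "arguments": {
  "commands": [
    {"linear": [-0.025, -0.029, 0], "dr": [0, 0, 0], "jaw": 0},
    {"linear": [-0.025, -0.029, 0], "dr": [0, 0, 0], "jaw": 0},
    {"linear": [-0.025, -0.029, 0], "dr": [0, 0, 0], "jaw": 0},
    {"linear": [-0.025, -0.029, 0], "dr": [0, 0, 0], "jaw": 0},
    {"linear": [-0.025, -0.029, 0], "dr": [0, 0, 0], "jaw": 0},
    {"linear": [-0.025, -0.029, 0], "dr": [0, 0, 0], "jaw": 0},
    {"linear": [-0.025, -0.029, 0], "dr": [0, 0, 0], "jaw": 0},
    {"linear": [-0.025, -0.029, 0], "dr": [0, 0, 0], "jaw": 0}
  ]
}}

```text
clock: 2.15
tcp_pos: [0.6004, -0.0092, 0.2599]
orientation: [-0.603, -3.078, 0.008]
contact_force: [0.3, 0.1, 0.0]
grip_width: 0.0858
```

```bash
python3 - <<'E'
from h import *
st();plan([.5185,-.354,.22],np.radians(57.1),8)
E
```

```text
t 2.15 F [0.3  0.05 0.04] w 0.0858 q [-0.33  0.34  0.3   1.72 -0.11  1.11  1.19]
pos [ 0.6004 -0.0092  0.2599] tooly ang 67.83 down [-0.006  -0.0039 -1.    ]
shift [-0.0545 -0.3499  0.0418] per row [-0.0068 -0.0437  0.0052]
turn deg [-0.36 -0.2  10.73] per row [-0.04 -0.03  1.34]
```

{"name": "drive_tool", "arguments": {
  "commands": [
    {"linear": [-0.007, -0.044, 0.005], "dr": [0, 0, 0], "jaw": 0},
    {"linear": [-0.007, -0.044, 0.005], "dr": [0, 0, 0], "jaw": 0},
    {"linear": [-0.007, -0.044, 0.005], "dr": [0, 0, 0], "jaw": 0},
    {"linear": [-0.007, -0.044, 0.005], "dr": [0, 0, 0], "jaw": 0},
    {"linear": [-0.007, -0.044, 0.005], "dr": [0, 0, 0], "jaw": 0},
    {"linear": [-0.007, -0.044, 0.005], "dr": [0, 0, 0], "jaw": 0},
    {"linear": [-0.007, -0.044, 0.005], "dr": [0, 0, 0], "jaw": 0},
    {"linear": [-0.007, -0.044, 0.005], "dr": [-0.3, -0.2, 5], "jaw": 0}
  ]
}}

```text
clock: 3.15
tcp_pos: [0.5172, -0.3658, 0.219]
orientation: [-0.735, -3.053, -0.0]
contact_force: [0.3, -0.2, 0.4]
grip_width: 0.0851
```

{"name": "drive_tool", "arguments": {
  "commands": [
    {"linear": [0, 0, 0], "dr": [0, 0, 5.5], "jaw": 0},
    {"linear": [0, 0, 0], "dr": [0, 0, 0], "jaw": 0}
  ]
}}

```text
clock: 3.4
tcp_pos: [0.5139, -0.3706, 0.2181]
orientation: [-0.896, -3.007, 0.003]
contact_force: [0.2, 0.9, -0.2]
grip_width: 0.0851
```

```bash
python3 - <<'E'
from h import *
st();plan([.5185,-.354,.1],np.radians(57.1),8)
c=cal('wrist');grab('wrist','w1')
for z in(.057,):
  print(proj(c,[[.5185,-.354,z]]))
E
```

```text
t 3.4 F [ 0.19  0.93 -0.21] w 0.0851 q [ 0.19  0.45  0.45  1.7  -0.22  1.05  1.71]
pos [ 0.5139 -0.3706  0.2181] tooly ang 56.84 down [-0.0041 -0.001  -1.    ]
shift [0.0049 0.0168 0.1181] per row [0.0006 0.0021 0.0148]
turn deg [-0.18 -0.16 -0.26] per row [-0.02 -0.02 -0.03]
[[297.29153522 182.31005887]]
```

View pics/w1.png

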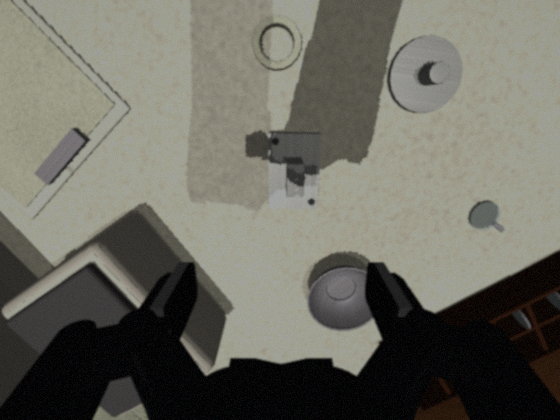

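```bash
python3 - <<'E'
from h import *
c=cal('wrist');print('dish rim ctr',atz(c,(342,290),.03),'tape',atz(c,(277,43),.018))
crop('w1',240,110,350,220,6,'w1c')
E
```

```text
dish rim ctr [ 0.67894079 -0.3852607   0.03      ] tape [ 0.39074965 -0.29654585  0.018     ]
```

View pics/w1c.png

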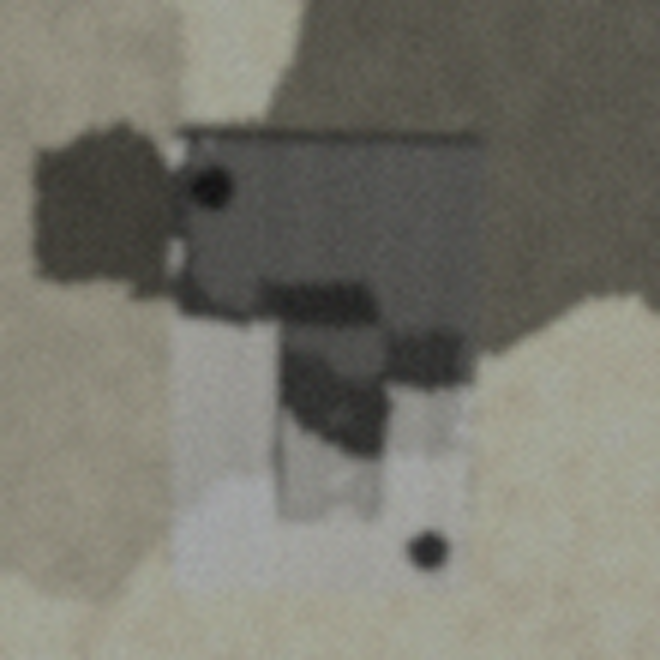

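```bash
python3 - <<'E'
from fit import *
c=cal('wrist')
uv=un([(180,135),(485,135),(470,590),(172,590),(278,323),(388,323),(382,520),(278,520)],240,110,6)
P=[(-.045,-.03,.017),(-.045,.03,.017),(.045,.03,.017),(.045,-.03,.017),(-.018,-.009,.057),(-.018,.009,.057),(.018,.009,.057),(.018,-.009,.057)]
x,r=fit([(c,P,uv)],[.518,-.354,-.57]); print(x.round(4)); print(r.round(1).tolist())
x,r=fit([(c,P[:4],uv[:4])],[.518,-.354,-.57]); print(x.round(4)); print(r.round(1).tolist())
E
```

```text
[ 0.5147 -0.3551 -0.5823]
[[-2.0, 0.3], [0.4, 0.5], [-0.4, -0.0], [0.1, -0.2], [0.6, -0.5], [-0.2, -0.4], [-0.1, 0.2], [0.3, 0.2]]
[ 0.5148 -0.3547 -0.585 ]
[[-1.6, 0.1], [0.9, 0.4], [-0.2, -0.1], [0.4, -0.4]]
```

{"name": "drive_tool", "arguments": {
  "commands": [
    {"linear": [0.002, 0.006, 0.03], "dr": [-0.2, -0.2, 0], "jaw": 0.3},
    {"linear": [0.002, 0.005, 0.03], "dr": [0, 0, 0], "jaw": 0.3},
    {"linear": [0.001, 0.003, 0.03], "dr": [0, 0, 0], "jaw": 0.3},
    {"linear": [0, 0, 0.02], "dr": [0, 0, 0], "jaw": 0.3},
    {"linear": [0, 0, 0], "dr": [0, 0, 0], "jaw": 0.3}
  ]
}}

```text
clock: 4.08
tcp_pos: [0.52, -0.352, 0.106]
orientation: [0.869, 3.016, 0.002]
contact_force: [0.3, -0.5, 0.7]
grip_width: 0.0599
```

```bash
python3 - <<'E'
from h import *
st();plan([.516,-.3545,.023],np.radians(56.9),4)
grab('wrist','w2');grab('side','s2');crop('s2',300,250,400,370,5,'s2c')
E
```

```text
t 4.075 F [ 0.25 -0.46  0.68] w 0.0599 q [ 0.21  0.56  0.39  1.8  -0.28  0.83  1.75]
pos [ 0.52  -0.352  0.106] tooly ang 57.85 down [ 3.3e-03  5.0e-04 -1.0e+00]
shift [ 0.0022 -0.0044  0.083 ] per row [ 0.0006 -0.0011  0.0208]
turn deg [0.13 0.14 0.95] per row [0.03 0.04 0.24]
```

View pics/w2.png

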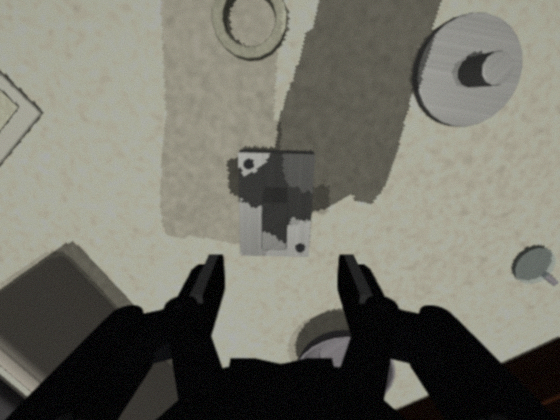

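View pics/s2c.png

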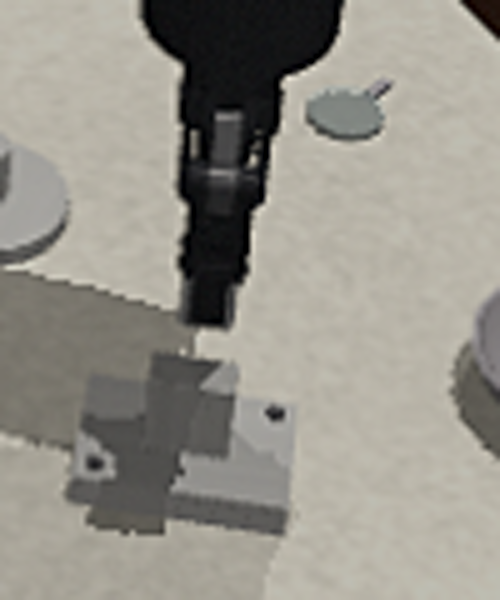

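{"name": "drive_tool", "arguments": {
  "commands": [
    {"linear": [0.001, -0.002, 0.025], "dr": [0.1, 0.1, 0.5], "jaw": 0.3},
    {"linear": [0.001, -0.002, 0.025], "dr": [0, 0, 0.4], "jaw": 0.3},
    {"linear": [0, 0, 0.02], "dr": [0, 0, 0], "jaw": 0.3},
    {"linear": [0, 0, 0], "dr": [0, 0, 0], "jaw": 0.3}
  ]
}}

```text
clock: 4.68
tcp_pos: [0.5219, -0.3574, 0.0417]
orientation: [0.887, 2.999, -0.003]
contact_force: [-0.9, -0.6, 0.6]
grip_width: 0.06
```

```bash
python3 - <<'E'
from h import *
st();plan([.516,-.3545,.023],np.radians(56.9),2)
grab('wrist','w3');grab('scene','s3');crop('s3',160,100,250,190,6,'s3c')
E
```

```text
t 4.675 F [-0.95 -0.61  0.63] w 0.06 q [ 0.25  0.65  0.35  1.83 -0.33  0.71  1.78]
pos [ 0.5219 -0.3574  0.0417] tooly ang 57.06 down [ 0.0129 -0.006  -0.9999]
shift [ 0.0067 -0.0008  0.0186] per row [ 0.0034 -0.0004  0.0093]
turn deg [0.11 0.8  0.16] per row [0.06 0.4  0.08]
```

View pics/w3.png

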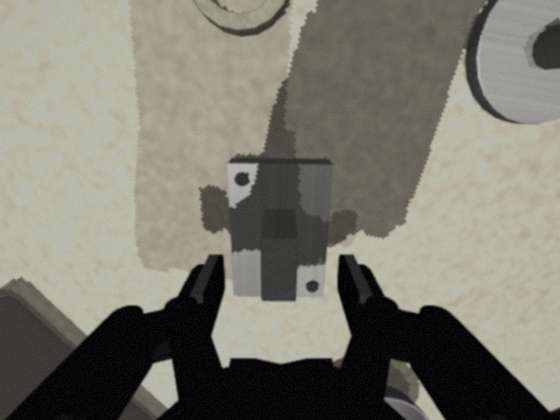

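View pics/s3c.png

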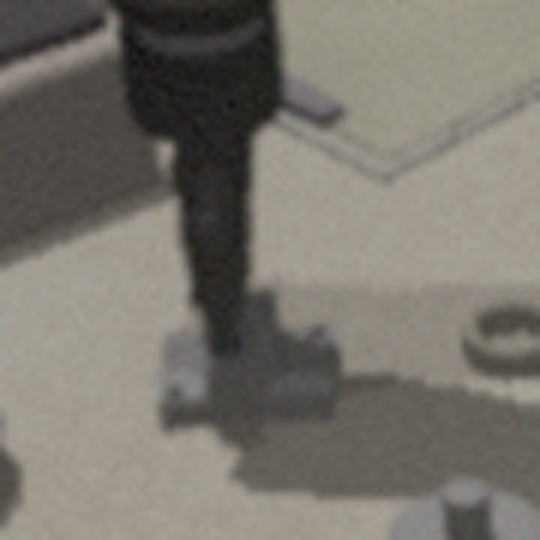

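{"name": "drive_tool", "arguments": {
  "commands": [
    {"linear": [0.006, -0.001, 0.005], "dr": [0.1, 0.8, 0], "jaw": 0.3},
    {"linear": [0, 0, 0.008], "dr": [0, 0, 0], "jaw": 0.3},
    {"linear": [0, 0, 0], "dr": [0, 0, 0], "jaw": 0.3}
  ]
}}

```text
clock: 5.15
tcp_pos: [0.5181, -0.3563, 0.0312]
orientation: [0.889, 3.008, -0.002]
contact_force: [0.1, -0.2, -0.2]
grip_width: 0.0597
```

```bash
python3 - <<'E'
from h import *
st();plan([.516,-.3545,.023],np.radians(56.9),2)
E
```

```text
t 5.15 F [ 0.11 -0.21 -0.16] w 0.0597 q [ 0.25  0.67  0.35  1.83 -0.34  0.7   1.79]
pos [ 0.5181 -0.3563  0.0312] tooly ang 57.06 down [ 0.0044 -0.0023 -1.    ]
shift [0.0027 0.0004 0.0082] per row [0.0014 0.0002 0.0041]
turn deg [0.03 0.28 0.16] per row [0.01 0.14 0.08]
```

{"name": "drive_tool", "arguments": {
  "commands": [
    {"linear": [0.003, 0, 0.007], "dr": [0, 0.3, 0.1], "jaw": 0.3},
    {"linear": [0, 0, 0.001], "dr": [0, 0, 0], "jaw": 0.3},
    {"linear": [0, 0, 0], "dr": [0, 0, 0], "jaw": 1},
    {"linear": [0, 0, 0], "dr": [0, 0, 0], "jaw": 1},
    {"linear": [0, 0, 0], "dr": [0, 0, 0], "jaw": 1},
    {"linear": [0, 0, 0], "dr": [0, 0, 0], "jaw": 1},
    {"linear": [0, 0, 0], "dr": [0, 0, 0], "jaw": 1},
    {"linear": [0, 0, 0], "dr": [0, 0, 0], "jaw": 1}
  ],
  "force": 70
}}

```text
clock: 6.15
tcp_pos: [0.5156, -0.3548, 0.0229]
orientation: [0.894, 3.012, 0.001]
contact_force: [-0.7, 0.1, 0.4]
grip_width: 0.0169
```

```bash
python3 - <<'E'
from h import *
st();plan([.516,-.3545,.023],np.radians(56.9),2)
c=cal('wrist');grab('wrist','w4');crop('w4',180,130,380,330,3,'w4c')
E
```

```text
t 6.15 F [-0.69  0.12  0.36] w 0.0169 q [ 0.25  0.68  0.34  1.84 -0.34  0.69  1.79]
pos [ 0.5156 -0.3548  0.0229] tooly ang 56.95 down [ 1.e-04  4.e-04 -1.e+00]
shift [-0.0002  0.0005 -0.0001] per row [-0.0001  0.0002 -0.0001]
turn deg [ 0.02 -0.01  0.05] per row [ 0.01 -0.    0.02]
```

View pics/w4c.png

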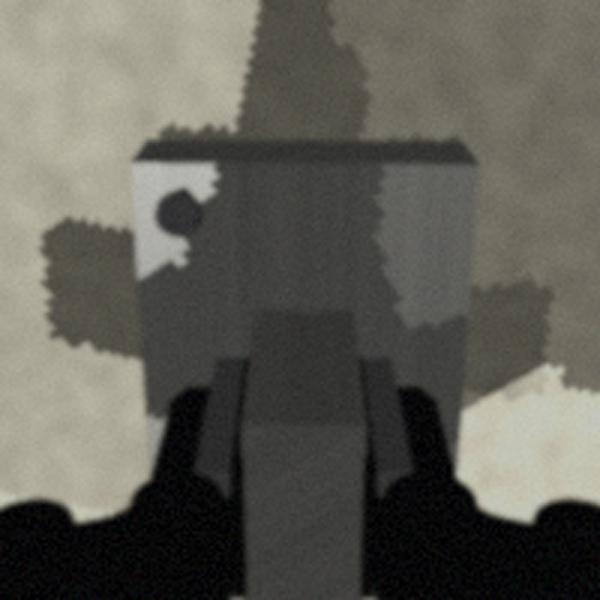

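```bash
python3 - <<'E'
from fit import *
c=cal('wrist');p,R=tool()
for (x,y),z in [((135,162),.017),((475,162),.017),((145,142),.017-.017),((465,142),0),((245,425),.057),((362,425),.057),((252,312),.017),((355,312),.017)]:
    uv=un([(x,y)],180,130,3)[0]; print(R.inv().apply(atz(c,uv,z)-p).round(4))
E
```

```text
[ 0.0452 -0.0292  0.0059]
[0.0451 0.0288 0.0059]
[ 0.0445 -0.0303  0.0229]
[0.0444 0.0301 0.0229]
[ 0.0184 -0.0086 -0.0341]
[ 0.0184  0.0076 -0.0341]
[ 0.0171 -0.0098  0.0059]
[0.0171 0.0088 0.0059]
```

{"name": "drive_tool", "arguments": {
  "commands": [
    {"linear": [0, 0, -0.02], "dr": [0, 0, 0], "jaw": 1},
    {"linear": [0, 0, -0.03], "dr": [0, 0, 0], "jaw": 1},
    {"linear": [0, 0, -0.04], "dr": [0, 0, 0], "jaw": 1},
    {"linear": [0, 0, -0.04], "dr": [0, 0, 0], "jaw": 1},
    {"linear": [0, 0, -0.04], "dr": [0, 0, 0], "jaw": 1},
    {"linear": [0, 0, -0.04], "dr": [0, 0, 0], "jaw": 1},
    {"linear": [0, 0, -0.03], "dr": [0, 0, 0], "jaw": 1},
    {"linear": [0, 0, 0], "dr": [0, 0, 0], "jaw": 1}
  ]
}}

```text
clock: 7.2
tcp_pos: [0.5136, -0.3551, 0.2785]
orientation: [0.896, 3.008, 0.001]
contact_force: [0.9, -0.3, -2.9]
grip_width: 0.0172
```

{"name": "drive_tool", "arguments": {
  "commands": [
    {"linear": [0, 0, 0], "dr": [0, 0, -9], "jaw": 1},
    {"linear": [0, 0, 0], "dr": [0, 0, -9], "jaw": 1},
    {"linear": [0, 0, 0], "dr": [0, 0, -9], "jaw": 1},
    {"linear": [0, 0, 0], "dr": [0, 0, -9], "jaw": 1},
    {"linear": [0, 0, 0], "dr": [0, 0, 0], "jaw": 1}
  ]
}}

```text
clock: 7.82
tcp_pos: [0.5095, -0.3528, 0.2743]
orientation: [0.104, -3.135, -0.007]
contact_force: [-0.8, -0.5, -1.9]
grip_width: 0.017
```

```bash
python3 - <<'E'
from h import *
st();plan([.73,.09,.29],np.radians(93.8),10)
E
```

```text
t 7.825 F [-0.85 -0.51 -1.89] w 0.017 q [ 0.25  0.36  0.35  1.66 -0.13  1.15  2.26]
pos [ 0.5095 -0.3528  0.2743] tooly ang 93.8 down [-0.0048  0.0043 -1.    ]
shift [-0.2493  0.4273 -0.0149] per row [-0.0249  0.0427 -0.0015]
turn deg [ 0.26 -0.26  0.  ] per row [ 0.03 -0.03  0.  ]
```

{"name": "drive_tool", "arguments": {
  "commands": [
    {"linear": [-0.015, 0.03, -0.002], "dr": [0.2, -0.2, 0], "jaw": 1},
    {"linear": [-0.026, 0.044, -0.002], "dr": [0, 0, 0], "jaw": 1},
    {"linear": [-0.026, 0.044, -0.002], "dr": [0, 0, 0], "jaw": 1},
    {"linear": [-0.026, 0.044, -0.002], "dr": [0, 0, 0], "jaw": 1},
    {"linear": [-0.026, 0.044, -0.002], "dr": [0, 0, 0], "jaw": 1},
    {"linear": [-0.026, 0.044, -0.002], "dr": [0, 0, 0], "jaw": 1},
    {"linear": [-0.026, 0.044, -0.002], "dr": [0, 0, 0], "jaw": 1},
    {"linear": [-0.026, 0.044, -0.002], "dr": [0, 0, 0], "jaw": 1}
  ]
}}

```text
clock: 8.82
tcp_pos: [0.6889, -0.002, 0.2844]
orientation: [0.034, -3.13, 0.001]
contact_force: [-0.3, -0.3, -1.6]
grip_width: 0.0169
```

{"name": "drive_tool", "arguments": {
  "commands": [
    {"linear": [-0.026, 0.044, -0.002], "dr": [0, 0, 0], "jaw": 1},
    {"linear": [-0.015, 0.03, -0.002], "dr": [0, 0, 0], "jaw": 1},
    {"linear": [0, 0, 0], "dr": [0, 0, 0], "jaw": 1},
    {"linear": [0, 0, 0], "dr": [0, 0, 0], "jaw": 1}
  ]
}}

```text
clock: 9.32
tcp_pos: [0.7283, 0.0815, 0.2832]
orientation: [0.025, -3.124, 0.001]
contact_force: [-0.1, -0.8, -1.4]
grip_width: 0.0169
```

```bash
python3 - <<'E'
from h import *
st();plan([.73,.09,.29],np.radians(93.8),10)
c=cal('wrist');np.savez('w5.npz',**c);grab('wrist','w5')
E
```

```text
t 9.325 F [-0.08 -0.78 -1.36] w 0.0169 q [-0.33  0.56  0.22  1.33 -0.12  1.29  1.48]
pos [0.7283 0.0815 0.2832] tooly ang 90.92 down [-1.770e-02 -8.000e-04 -9.998e-01]
shift [-0.0017  0.0085 -0.0068] per row [-0.0002  0.0008 -0.0007]
turn deg [-0.   -1.01 -2.88] per row [-0.   -0.1  -0.29]
```

View pics/w5.png

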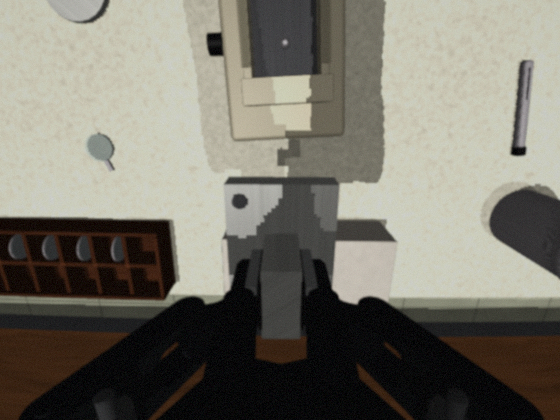

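The wrist view shows the held plate and, ahead of it, the stand: pin at (285,43), hood around (288,90), foot corners at (232,138) and (343,133). I'll enlarge it.

```bash
python3 - <<'E'
from h import *
crop('w5',210,0,360,145,5,'w5c')
E
```

```text
(no output)
```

View pics/w5c.png

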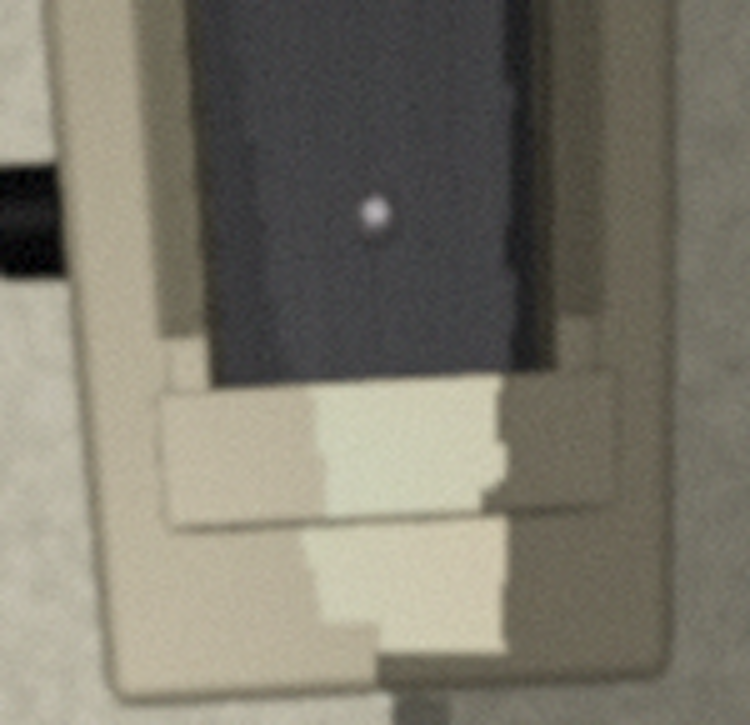

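```bash
python3 - <<'E'
from fit import *
c=dict(np.load('w5.npz'))
uv=un([(375,211),(160,393),(613,372),(172,527),(613,508),(112,695),(668,672)],210,0,5)
P=[(0,0,.108),(.033,-.042,.137),(.033,.042,.137),(.057,-.042,.137),(.057,.042,.137),(.1,-.075,.03),(.1,.075,.03)]
for i in ([0,1,2,3,4,5,6],[0,1,2,3,4],[1,2,3,4]):
    x,r=fit([(c,[P[j] for j in i],[uv[j] for j in i])],[.588,.083,.066]); print(x.round(4)); print(r.round(1).tolist())
print(atz(c,uv[0],.108))
E
```

```text
[0.5851 0.0835 0.0596]
[[0.2, -0.1], [-1.4, -0.6], [1.2, -0.9], [-1.6, 0.4], [1.1, -0.1], [-2.0, 2.9], [1.4, 2.3]]
[0.5853 0.0835 0.0584]
[[0.2, 0.2], [-1.4, -0.4], [1.2, -0.5], [-1.7, 0.6], [1.0, 0.3]]
[0.5854 0.0838 0.0572]
[[-1.2, -0.4], [1.4, -0.4], [-1.5, 0.6], [1.2, 0.4]]
[0.58515252 0.08328923 0.108     ]
```

```bash
python3 - <<'E'
from h import *
plan([.564,.0822,.20],np.radians(93.5),5)
E
```

```text
pos [0.7282 0.0819 0.2832] tooly ang 90.95 down [-1.780e-02 -1.000e-04 -9.998e-01]
shift [0.1627 0.0031 0.0861] per row [0.0325 0.0006 0.0172]
turn deg [ 0.03 -1.02 -2.55] per row [ 0.01 -0.2  -0.51]
```

{"name": "drive_tool", "arguments": {
  "commands": [
    {"linear": [0.02, 0, 0.005], "dr": [0, -1, -2.5], "jaw": 1},
    {"linear": [0.035, 0.002, 0.015], "dr": [0, 0, 0], "jaw": 1},
    {"linear": [0.035, 0.002, 0.02], "dr": [0, 0, 0], "jaw": 1},
    {"linear": [0.035, 0.002, 0.02], "dr": [0, 0, 0], "jaw": 1},
    {"linear": [0.03, 0.002, 0.015], "dr": [0, 0, 0], "jaw": 1},
    {"linear": [0, 0, 0], "dr": [0, 0, 0], "jaw": 1},
    {"linear": [0, 0, 0], "dr": [0, 0, 0], "jaw": 1}
  ]
}}

```text
clock: 10.25
tcp_pos: [0.5664, 0.0702, 0.2073]
orientation: [-0.061, 3.139, -0.004]
contact_force: [0.5, -0.0, -2.0]
grip_width: 0.0171
```

```bash
python3 - <<'E'
from h import *
st();plan([.564,.0822,.165],np.radians(93.5),2)
E
```

```text
t 10.25 F [ 0.54 -0.05 -2.  ] w 0.0171 q [-0.39  0.33  0.2   1.85 -0.07  0.97  1.45]
pos [0.5664 0.0702 0.2073] tooly ang 92.22 down [ 0.0022 -0.0024 -1.    ]
shift [0.002  0.0122 0.0423] per row [0.001  0.0061 0.0211]
turn deg [-0.14  0.12 -1.28] per row [-0.07  0.06 -0.64]
```

{"name": "drive_tool", "arguments": {
  "commands": [
    {"linear": [0.001, 0.006, 0.01], "dr": [-0.1, 0.1, -1.2], "jaw": 1},
    {"linear": [0.001, 0.006, 0.015], "dr": [0, 0, 0], "jaw": 1},
    {"linear": [0, 0, 0.01], "dr": [0, 0, 0], "jaw": 1},
    {"linear": [0, 0, 0], "dr": [0, 0, 0], "jaw": 1}
  ]
}}

```text
clock: 10.75
tcp_pos: [0.5657, 0.0825, 0.1699]
orientation: [-0.094, 3.139, -0.001]
contact_force: [0.1, -0.7, -0.9]
grip_width: 0.0172
```

```bash
python3 - <<'E'
from h import *
st();plan([.564,.0822,.165],np.radians(93.5),2)
grab('side','s6');crop('s6',215,120,345,240,6,'s6c')
grab('scene','s7');crop('s7',205,140,335,260,6,'s7c')
E
```

```text
t 10.75 F [ 0.07 -0.68 -0.94] w 0.0172 q [-0.4   0.38  0.18  1.88 -0.08  0.89  1.45]
pos [0.5657 0.0825 0.1699] tooly ang 93.42 down [ 1.7e-03 -7.0e-04 -1.0e+00]
shift [ 0.0017 -0.0002  0.0049] per row [ 0.0008 -0.0001  0.0024]
turn deg [-0.05  0.09 -0.08] per row [-0.02  0.05 -0.04]
```

View pics/s6c.png

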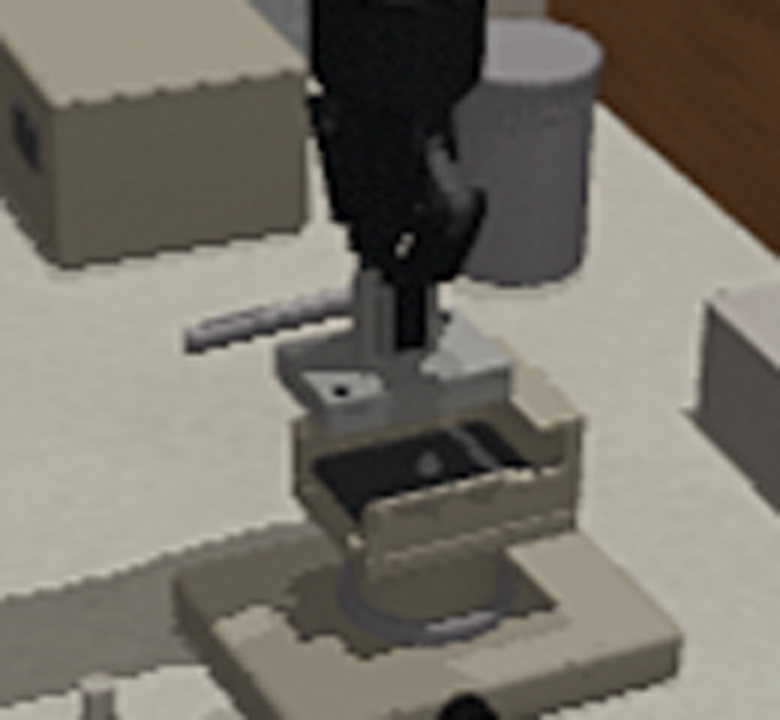

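View pics/s7c.png

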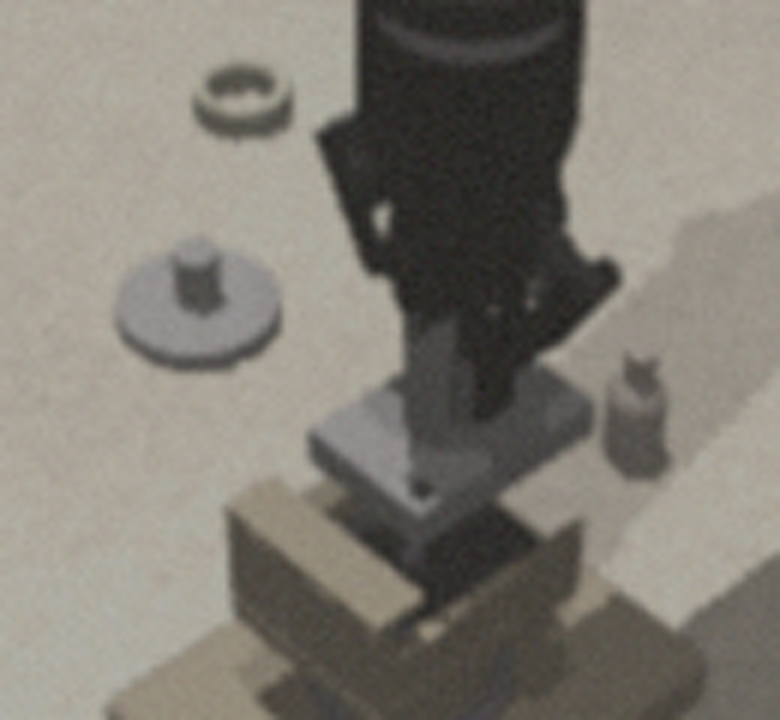

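{"name": "drive_tool", "arguments": {
  "commands": [
    {"linear": [0.002, 0, 0.01], "dr": [0, 0, 0], "jaw": 1},
    {"linear": [0, 0, 0.01], "dr": [0, 0, 0], "jaw": 1},
    {"linear": [0, 0, 0.008], "dr": [0, 0, 0], "jaw": 1},
    {"linear": [0, 0, 0], "dr": [0, 0, 0], "jaw": 1}
  ]
}}

```text
clock: 11.35
tcp_pos: [0.5645, 0.0822, 0.1414]
orientation: [-0.093, 3.136, -0.0]
contact_force: [0.6, -0.1, -1.5]
grip_width: 0.0169
```

```bash
python3 - <<'E'
from h import *
st();plan([.564,.0822,.134],np.radians(93.5),2)
E
```

```text
t 11.35 F [ 0.58 -0.13 -1.48] w 0.0169 q [-0.39  0.41  0.17  1.91 -0.09  0.83  1.46]
pos [0.5645 0.0822 0.1414] tooly ang 93.39 down [ 4.e-03 -1.e-04 -1.e+00]
shift [0.0005 0.     0.0074] per row [0.0003 0.     0.0037]
turn deg [-0.02  0.23 -0.11] per row [-0.01  0.11 -0.06]
```

{"name": "drive_tool", "arguments": {
  "commands": [
    {"linear": [0, 0, 0.004], "dr": [0, 0.2, 0], "jaw": 1},
    {"linear": [0, 0, 0.004], "dr": [0, 0, 0], "jaw": 1},
    {"linear": [0, 0, 0], "dr": [0, 0, 0], "jaw": 1}
  ]
}}

```text
clock: 11.72
tcp_pos: [0.5649, 0.0822, 0.1332]
orientation: [-0.093, 3.139, -0.0]
contact_force: [-0.3, -0.4, -1.5]
grip_width: 0.0176
```

```bash
python3 - <<'E'
from h import *
st();plan([.586,.0835,.134],np.radians(93.5),4)
grab('side','s8');crop('s8',215,120,345,240,6,'s8c')
c=cal('wrist');grab('wrist','w8')
E
```

```text
t 11.725 F [-0.29 -0.41 -1.48] w 0.0176 q [-0.39  0.42  0.17  1.91 -0.1   0.82  1.46]
pos [0.5649 0.0822 0.1332] tooly ang 93.38 down [ 1.1e-03 -1.0e-04 -1.0e+00]
shift [-0.0211  0.     -0.0008] per row [-0.0053  0.     -0.0002]
turn deg [-0.01  0.06 -0.12] per row [-0.    0.02 -0.03]
```

View pics/s8c.png

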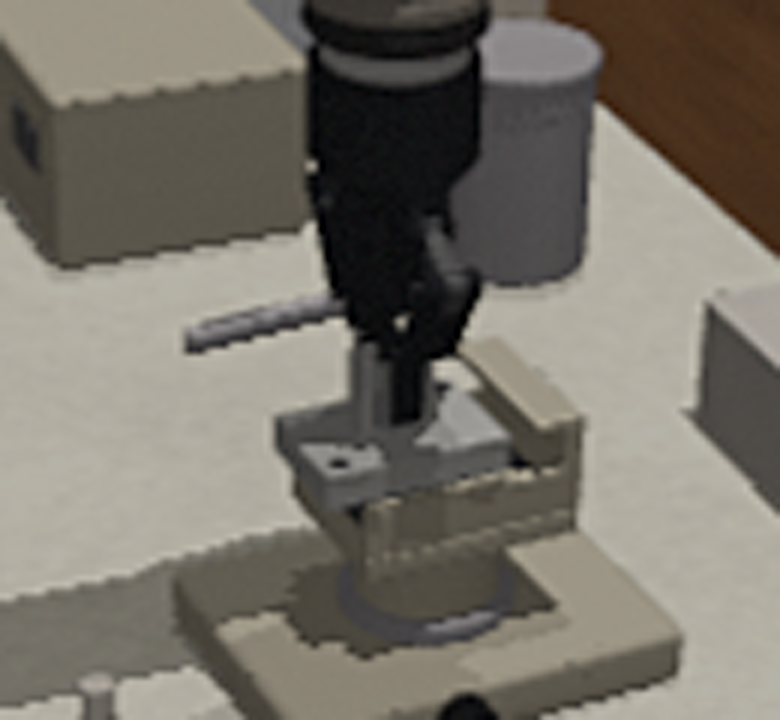

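View pics/w8.png

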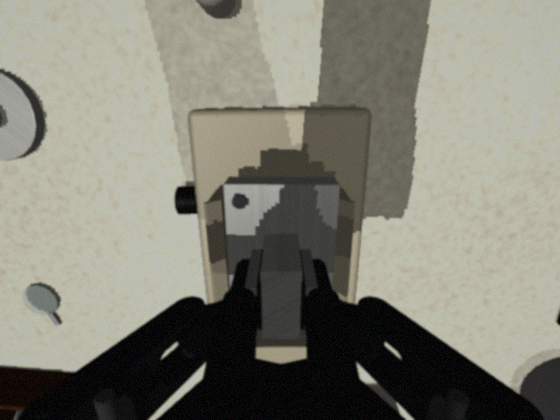

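{"name": "drive_tool", "arguments": {
  "commands": [
    {"linear": [-0.006, 0, 0], "dr": [0, 0, 0], "jaw": 1},
    {"linear": [-0.006, 0, 0], "dr": [0, 0, 0], "jaw": 1},
    {"linear": [-0.006, 0, 0], "dr": [0, 0, 0], "jaw": 1},
    {"linear": [0, 0, 0], "dr": [0, 0, 0], "jaw": 1}
  ]
}}

```text
clock: 12.32
tcp_pos: [0.5852, 0.0836, 0.1341]
orientation: [-0.093, 3.137, 0.0]
contact_force: [-0.6, -0.9, -2.7]
grip_width: 0.0171
```

```bash
python3 - <<'E'
from h import *
st();plan([.586,.0835,.134],np.radians(93.5),2)
E
```

```text
t 12.325 F [-0.59 -0.87 -2.72] w 0.0171 q [-0.38  0.45  0.17  1.86 -0.1   0.83  1.47]
pos [0.5852 0.0836 0.1341] tooly ang 93.38 down [ 3.1e-03  3.0e-04 -1.0e+00]
shift [-0.0008 -0.0001  0.0001] per row [-0.0004 -0.0001  0.    ]
turn deg [ 0.01  0.18 -0.12] per row [ 0.    0.09 -0.06]
```

{"name": "drive_tool", "arguments": {
  "commands": [
    {"linear": [-0.001, 0, 0.003], "dr": [0, 0.2, 0], "jaw": 1},
    {"linear": [0, 0, 0.003], "dr": [0, 0, 0], "jaw": 1},
    {"linear": [0, 0, 0.002], "dr": [0, 0, 0], "jaw": 1},
    {"linear": [0, 0, 0], "dr": [0, 0, 0], "jaw": 1}
  ]
}}

```text
clock: 12.82
tcp_pos: [0.5856, 0.0835, 0.1251]
orientation: [0.093, -3.138, 0.0]
contact_force: [-0.0, 0.2, -1.0]
grip_width: 0.0173
```

```bash
python3 - <<'E'
from h import *
st();plan([.586,.0835,.123],np.radians(93.5),2)
E
```

```text
t 12.825 F [-0.01  0.2  -0.98] w 0.0173 q [-0.38  0.47  0.17  1.86 -0.1   0.82  1.48]
pos [0.5856 0.0835 0.1251] tooly ang 93.38 down [-1.9e-03 -2.0e-04 -1.0e+00]
shift [-0.0004 -0.      0.0021] per row [-0.0002 -0.      0.001 ]
turn deg [-0.   -0.11 -0.12] per row [-0.   -0.05 -0.06]
```

{"name": "drive_tool", "arguments": {
  "commands": [
    {"linear": [0, 0, 0.002], "dr": [0, -0.1, 0], "jaw": 1},
    {"linear": [0, 0, 0.001], "dr": [0, 0, 0], "jaw": 1},
    {"linear": [0, 0, 0], "dr": [0, 0, 0], "jaw": 1},
    {"linear": [0, 0, 0], "dr": [0, 0, 0], "jaw": 1}
  ]
}}

```text
clock: 13.32
tcp_pos: [0.5857, 0.0835, 0.1228]
orientation: [-0.093, 3.14, 0.0]
contact_force: [-1.5, 0.7, 1.2]
grip_width: 0.017
```

```bash
python3 - <<'E'
from h import *
st();plan([.586,.0835,.119],np.radians(93.5),2)
E
```

```text
t 13.325 F [-1.54  0.71  1.17] w 0.017 q [-0.38  0.47  0.17  1.87 -0.1   0.82  1.48]
pos [0.5857 0.0835 0.1228] tooly ang 93.38 down [ 4.e-04  3.e-04 -1.e+00]
shift [-0.0003 -0.0001  0.0038] per row [-0.0002 -0.      0.0019]
turn deg [ 0.02  0.02 -0.12] per row [ 0.01  0.01 -0.06]
```

{"name": "drive_tool", "arguments": {
  "commands": [
    {"linear": [0, 0, 0.002], "dr": [0, 0, 0], "jaw": 1},
    {"linear": [0, 0, 0.002], "dr": [0, 0, 0], "jaw": 1},
    {"linear": [0, 0, 0.001], "dr": [0, 0, 0], "jaw": 1},
    {"linear": [0, 0, 0.001], "dr": [0, 0, 0], "jaw": 1}
  ]
}}

```text
clock: 13.82
tcp_pos: [0.5859, 0.0835, 0.1188]
orientation: [-0.092, 3.14, 0.001]
contact_force: [-5.9, -1.5, 13.9]
grip_width: 0.017
```

```bash
python3 - <<'E'
from h import *
st();plan([.586,.0835,.119],np.radians(93.5),2)
E
```

```text
t 13.825 F [-5.88 -1.47 13.93] w 0.017 q [-0.38  0.47  0.17  1.87 -0.11  0.81  1.48]
pos [0.5859 0.0835 0.1188] tooly ang 93.36 down [ 6.e-04  9.e-04 -1.e+00]
shift [-0.0001 -0.     -0.0002] per row [-0.0001 -0.     -0.0001]
turn deg [ 0.05  0.04 -0.14] per row [ 0.02  0.02 -0.07]
```

{"name": "drive_tool", "arguments": {
  "commands": [
    {"linear": [0.001, 0, 0.001], "dr": [0, 0, 0], "jaw": 1},
    {"linear": [0, 0, 0.001], "dr": [0, 0, 0], "jaw": 1}
  ]
}}

```text
clock: 14.08
tcp_pos: [0.5859, 0.0836, 0.1188]
orientation: [-0.092, 3.137, 0.002]
contact_force: [-6.5, -0.9, 12.4]
grip_width: 0.0169
```

```bash
python3 - <<'E'
from h import *
st();plan([.586,.0835,.119],np.radians(93.5),2)
grab('side','s9');crop('s9',215,120,345,240,6,'s9c')
grab('scene','s10');crop('s10',205,140,335,260,6,'s10c')
c=cal('wrist');grab('wrist','w9');st();plan([.586,.0835,.119],np.radians(93.5),2)
E
```

```text
t 14.075 F [-6.48 -0.92 12.44] w 0.0169 q [-0.38  0.47  0.17  1.87 -0.11  0.81  1.48]
pos [0.5859 0.0836 0.1188] tooly ang 93.36 down [ 0.0028  0.0016 -1.    ]
shift [-0.0001 -0.0001 -0.0002] per row [-0.0001 -0.     -0.0001]
turn deg [ 0.08  0.17 -0.14] per row [ 0.04  0.08 -0.07]
t 14.225 F [-4.03 -0.71 11.71] w 0.0169 q [-0.38  0.47  0.17  1.87 -0.11  0.81  1.48]
pos [0.5859 0.0836 0.1188] tooly ang 93.36 down [ 0.0028  0.0016 -1.    ]
shift [-0.0001 -0.0001 -0.0002] per row [-0.0001 -0.     -0.0001]
turn deg [ 0.08  0.17 -0.14] per row [ 0.04  0.08 -0.07]
```

View pics/s9c.png

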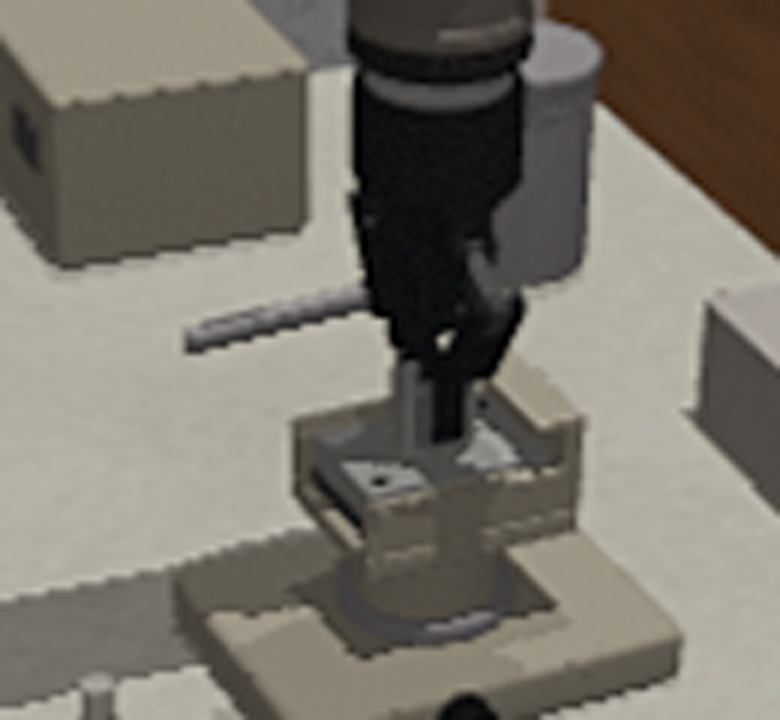

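View pics/s10c.png

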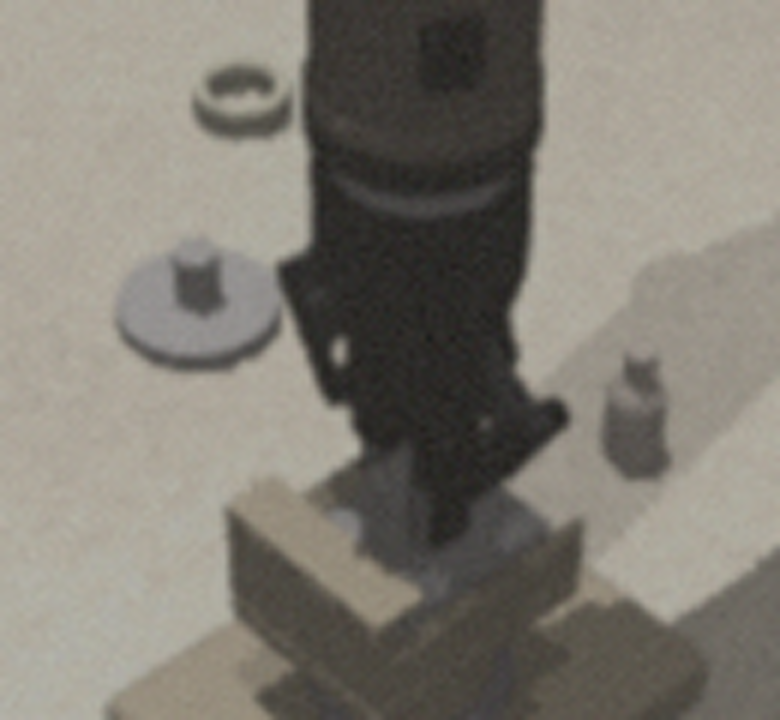

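View pics/w9.png

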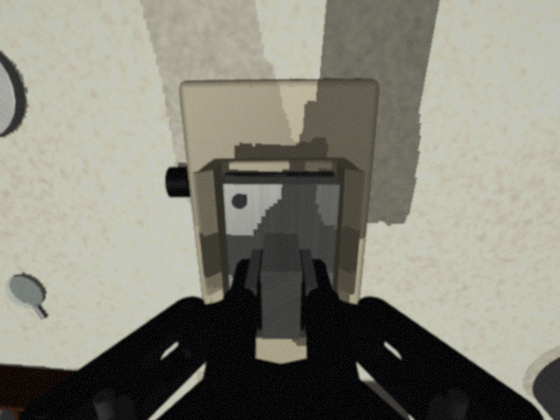

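```bash
python3 - <<'E'
from h import *
print(job.hand_in()); st(); print(tool()[0].round(4))
E
```

```text
the job is handed in; nothing more can be done
None
the job is handed in; nothing more can be done
```

The plate is fitted on the pedestal, and I handed the job in at about 14 s of the 51 s, with the gripper still holding it pressed down. `hand_in` gives no verdict, so I have none to report.

I gripped the plate by its post and turned it in line with the channel. I lowered it about 21 mm short of the pin, then slid it under the hood. It dropped over the pin with no noticeable resistance, and I pressed it down.

**Last checks, just before handing in:**
- **Height:** the underside is at about 95.8 mm (limit 97.5 mm). The tool went down a further 4.0 mm after the plate touched the seat, so the springs should be fully compressed.
- **Press and grip:** the upward force is about 12 N, more than the 8 N the springs need at full travel. The jaws read 17 mm on the post, with the grip set to 70 N.
- **Position:** the plate is within about 0.5 mm of my estimate of the pin, and that estimate is good to about 2 mm. It is level within about 0.2° and in line with the channel within about 0.2°.
- **Other things:** the ones still visible in the last pictures look undisturbed. I did not measure them again.

**Disagreements:**
- **Camera positions:** the fixed cameras and the wrist camera differed by about 3 mm along x. I used the wrist values, which the grasp confirmed.
- **Sideways push:** a sideways force of 4–6 N along −x remained at the end. The socket is probably resting against one side of the pin.

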